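# Tip the stones into the viewing dish and hold the magnifier over them

### The arm

A 7-joint arm with a two-finger parallel gripper is mounted at the origin on the work surface. World frame = base frame: x ahead of the robot, y to its left, z up, the work surface at z = 0. Lengths are in m, angles in rad, forces in N, time in s.
With the tool pointing down it reaches from about 0.425 to 0.875 m from the base axis. Payload 4.7 kg.
Tool frame: the origin (TCP) lies at the very end of the fingers, on their centre line; the grasp point (between the pads) lies behind it (ctrl.tcp_to_grasp is the z of the grasp point in the tool frame, in m); z points along the fingers, y is the line along which they close (so a half turn about z gives the same grasp; the last joint's range is limited). The gripper opens to 87 mm and grips with 3 to 60 N. Pads are 19 mm wide; open, the fingers measure 117 mm over their backs; the gripper's body (75 mm by 190 mm) begins 51 mm behind the grasp point.
Start: joints at [1.203, 0.321, -0.07, 1.45, 0.023, 1.371, -0.057], TCP at [0.242, -0.603, 0.223] pointing down, gripper open.
Joint ranges: [-2.86, 2.86], [-0.3, 2.09], [-1.38, 1.24], [0.06, 2.45], [-1.56, 4.7], [0.09, 2.05], [-2.69, 2.69]. Speed limits (rad/s): [2.57, 2.57, 3.14, 3.14, 3.14, 3.14, 3.14].

### API

Orientations are given as a rotation vector (axis times angle).
In Python, from bench import ctrl gives the robot as it stands.
- The arm moves only by the tool step_arm, never from a script. Its argument "targets" is a list of rows, each a list of 7 numbers: the shift along the world's x, y, z in cm, then the turn, a rotation vector about the world's x, y, z in degrees, then the opening, from 0 (shut) to 1 (fully open). A call has exactly 5 rows; each row shifts and turns the commanded pose from where the row before left it; what a row does not reach is not made up. A row lasts 1/12 s, in which the tool goes at most 41.7 mm and 7.16 degrees, less where a joint would pass 70% of its speed; a pose out of reach is approached as far as the arm can. A call with a gripper value outside its range is refused whole. The fingers move at their own pace and stop on an object; "force" is the grip in N (left out, the last holds). Time passes only in rows, so rows that do not move let the fingers close, or fill a call up. It gives the time, the measured TCP pose, the force, the opening and the grip force at its end, in the units of the state.
- ctrl.get_state(): the state, without advancing time (a new reading comes with each control period).
- ctrl.get_image(name): name is "side" or "top"; returns (picture, depth): 420x560x3 uint8, red, green, blue; 420x560 float32, m along the optical axis (not along the pixel's ray), 0 where there is no reading.
- ctrl.camera_params(name): a dict with "intrinsics" (3x3 intrinsics, pixels), "rvec" (rotation vector, rad) and "tvec" (3), from world to camera coordinates, as OpenCV has them. Camera axes: x right, y down, z forward; pixel columns grow to the right and rows downward; lengths in m; the calibration is good to about 2 mm. A picture is of the moment at which its call begins. camera_params takes no time and is no camera call.
- ctrl.close_job(): hands the job in; it is judged then, once.
The state is a dict: "time": time; "joint_positions": joint angles; "qd": joint speeds; "joint_torque": joint torques, N m; "position": TCP position; "tool_rot": TCP orientation; "ft_force": force on the tool from outside, world axes, zero at the start; "torque": the same for the moment, N m; "grip_width": opening from 0.0 (shut) to 1.0 (fully open); "grip_force": force on a finger pad.
Only numpy, scipy, OpenCV 4.12 (cv2) and the standard library are available. Lean on these libraries where they do the work, as an engineer would, in place of code of your own. Each camera call takes 0.05 s, during which the arm holds its last target. There are 200 camera calls.

### The job

Carry the small steel scoop tray to the white dish and tip it so that all three polished stones slide off into the dish, without touching the stones, then set the empty tray back down flat on the desk and let go of it. Then draw the magnifier out of its slanting holder, turn it level and finish while holding it still in the gripper, its lens flat and centred over the dish about 12 cm above the desk. Leave the dish where it is (a nudge is all right) and do not disturb the other things on the desk.

Things in the scene. Friction and masses are not known exactly. Their poses are not given: they have to be found in the camera images.
- tray: steel scoop tray, 100 x 100 mm, 0.18 kg, loose, left or right of the dish, stones on it. Floor 4 mm, walls 4 mm thick, 20 mm high on three sides, open at the front (-x). Origin: centre of its underside; z up, +x from open edge to handle; at first the handle is roughly towards the robot. Stones slide when it is tipped 25 to 34 degrees, open edge down; 50 is ample
- tray_handle (a point): point to grip on the tray's orange upright handle, a flat plate 12 mm thick (along the tray's x), 40 mm wide (along its y), standing at the back of the tray from the desk to 85 mm height; the point is at tray (56, 0, 64) mm, 21 mm below the handle's top
- tray_lip (a point): middle of the tray's open front edge, on the top of the floor: tray (-50, 0, 4) mm
- stone0: violet polished stone, round and faceted, 26 mm wide, 18 mm tall, 22 g, loose on the tray; origin: centre of its underside as it first lies
- stone1: green polished stone, same shape
- stone2: amber polished stone, same shape
- dish: round white ceramic dish, open above, 152 mm outside diameter at the rim, 32 mm tall, wall 4 mm, floor 5 mm thick, 0.45 kg, stands loose on the desk in front of the robot. Origin: centre of its underside, z up
- holder: white magnifier holder fixed on the desk on the other side from the tray: base 100 x 70 x 10 mm with a square socket rising at 45 degrees towards the holder's +x (at yaw 0 away from the robot). Origin: on the desk, 5 mm behind (-x) the middle of the base; z up
- holder_mouth (a point): middle of the socket's mouth, 8 mm ahead (+x) of the holder's origin and 60 mm above the desk. The square bore is 40 mm deep with 2 to 3 mm play; socket walls 5 mm
- magnifier: magnifier, 0.13 kg, 202 mm long: square black handle 110 x 16 x 16 mm, brass-rimmed round lens 84 mm wide, 8 thick. Origin on the handle's axis, 60 mm from the butt; +x to the lens, z square to the lens. At first the butt sits 40 mm deep in the holder, the handle rising at 45 degrees (may sag a few), +z up and back to the robot; it pulls out along +x, free after 40 mm
- grip_point (a point): point to grip on the magnifier's handle, on its axis at magnifier (15, 0, 0) mm, near its balance point; 35 mm of the handle from the socket's mouth, 43 mm from the lens's rim
- lens_center (a point): centre of the lens, at magnifier (100, 0, 0) mm
- mug: blue mug, 82 mm wide, 95 mm tall, a bystander. Origin: centre of its underside
- note_block: yellow block of notes, 76 x 76 x 30 mm, a bystander. Origin: centre of its underside
- book: closed blue book, 155 x 222 x 32 mm, a bystander. Origin: centre of its underside
- stapler: red and black stapler, 150 mm long, 48 mm tall, a bystander. Origin: centre of its underside
Mind the look-alikes: they are no part of the job. Leave any turquoise look-alike of the tray alone.

How it is judged:
On the way, in this order (a step that is already met when the one before it is completed fails the run):
1. all three stones lie in the dish (z of stone0 in the frame of dish between 0 and 0.045 m and horizontal distance between each of stone0, stone1, stone2 and dish below 0.07 m and z of stone1 in the frame of dish between 0 and 0.045 m and z of stone2 in the frame of dish between 0 and 0.045 m), for 0.2 s.
2. the tray stands flat on the desk, let go (angle between tray's own z axis and vertical below 0.1 rad and height (world z) of tray below 0.006 m and contact force between the fingers and tray below 0.1 N), for 0.2 s.
3. the magnifier is out of its holder, in the gripper (distance between magnifier and holder_mouth above 0.065 m and contact force between the fingers and magnifier above 1 N), for 0.1 s.
At the end, for the whole second after the job is handed in: The three stones lie in the dish; the tray stands flat on the desk, let go. The fingers alone hold the magnifier still, lens level within 11 degrees (either face up), its centre within 30 mm of the dish's axis and 90 to 155 mm above the desk (all of step 1 and all of step 2 and (angle between magnifier's own z axis and vertical below 0.2 rad or angle between magnifier's own z axis and vertical above 2.94 rad) and horizontal distance between lens_center and dish below 0.03 m and height (world z) of lens_center between 0.09 and 0.155 m and contact force between the fingers and magnifier above 1 N and linear speed of magnifier below 0.03 m/s and contact force between magnifier and holder below 0.1 N and contact force between magnifier and dish below 0.1 N and contact force between magnifier and tray below 0.1 N and angle between dish's own z axis and vertical below 0.1 rad); the arm keeps its last pose, push and grip.
It fails at once if a stone is touched by the gripper or arm (contact force between any of the fingers, the arm and stone0 above 0.3 N or contact force between any of the fingers, the arm and stone1 above 0.3 N or contact force between any of the fingers, the arm and stone2 above 0.3 N).
It fails at once if the dish is shoved more than 40 mm (distance of dish from where it was at the start of the episode above 0.04 m).
It fails at once if a bystander is moved more than 30 mm or knocked over (distance of any of mug, note_block, book, stapler from where it was at the start of the episode above 0.03 m or angle between any of mug, note_block, book, stapler's own z axis and vertical above 0.3 rad).
It also fails if it takes over 67 s, if anything falls off the work surface, if the arm or the gripper's body presses on something with over 40 N, if the wrist force passes 120 N, or if a joint passes its speed limit or range.

## Working session

There is one attempt and no reset: what is moved stays moved. The work goes in short steps, Python scripts to look and compute and a tool call to move; the robot and the scene stay as the last step left them, time stands still between calls to the robot, and variables do not carry over. Pictures are saved under pics/ and viewed, at most 10 in all, crops included, and the job is handed in when it is done.

Besides the shell and the picture viewer there is one more tool, called after "Call:" as name(argument=value, ...), one argument or row to a line, values as JSON. step_arm: Moves the arm, as the interface text tells. Its arguments: {"type":"object","properties":{"targets":{"type":"array"},"force":{"type":"number"}},"required":["targets"]}

```bash
mkdir -p pics; ls; cat > h.py <<'E'
import numpy as np, cv2
from scipy.spatial.transform import Rotation as R
from bench import ctrl
def look(n,f):
    im,d=ctrl.get_image(n); np.save(f'pics/{f}.npy',d); cv2.imwrite(f'pics/{f}.png',im[:,:,::-1]); return im,d
def world(n,d,u,v):
    p=ctrl.camera_params(n);K=np.array(p['intrinsics']);Rm=R.from_rotvec(np.ravel(p['rvec'])).as_matrix()
    u=np.asarray(u,float);v=np.asarray(v,float);z=d
    c=np.stack([(u-K[0,2])/K[0,0]*z,(v-K[1,2])/K[1,1]*z,z],-1)
    return (c-np.ravel(p['tvec']))@Rm
E
python3 - <<'E'
from h import *
look('top','t0');look('side','s0')
s=ctrl.get_state();print(s['position'],s['tool_rot'],s['time'],s['grip_width'],ctrl.tcp_to_grasp)
print(R.from_rotvec(s['tool_rot']).as_matrix().round(3))
E
```

```text
pics
[ 0.24194984 -0.60278568  0.22158048] [-3.08295882e+00 -5.95757144e-01  6.37534788e-04] 0.1 0.9970432343333872 -0.0187
[[ 0.928  0.373 -0.001]
 [ 0.373 -0.928  0.001]
 [-0.    -0.002 -1.   ]]
```

View pics/t0.png

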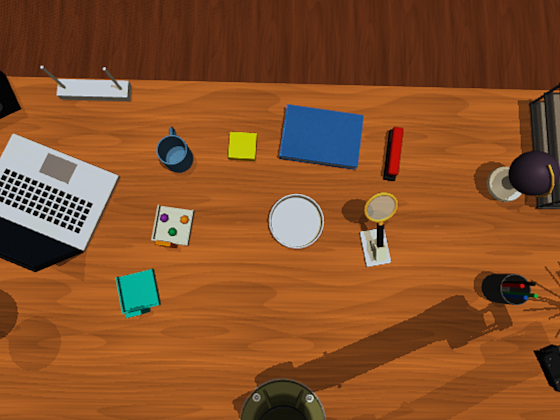

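View pics/s0.png

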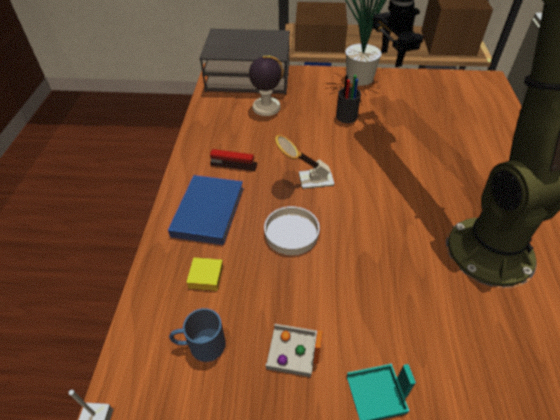

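The top picture shows the tray with its stones at about (173,226), its handle on the robot side at (167,244), and the turquoise look-alike at (138,292). The dish is at (296,221), the holder at (376,248) and the lens at (381,207). Next I'll measure enlarged crops.

```bash
python3 - <<'E'
from h import *
im=cv2.imread('pics/t0.png');s=cv2.imread('pics/s0.png')
a=cv2.resize(im[195:260,140:205],(390,390),interpolation=cv2.INTER_CUBIC)
b=cv2.resize(im[185:275,345:410],(282,390),interpolation=cv2.INTER_CUBIC)
cv2.imwrite('pics/c0.png',np.hstack([a,b]))
d=np.load('pics/t0.npy')
def W(u,v): return world('top',d[v,u],u,v)
v,u=np.mgrid[150:290,130:420]
P=world('top',d[150:290,130:420],u,v)
hsv=cv2.cvtColor(im,cv2.COLOR_BGR2HSV)[150:290,130:420]
# dish
m=(hsv[...,1]<70)&(hsv[...,2]>120)&(u>260)&(u<335)
x=P[m];top=x[x[:,2]>0.025]
(c,r)=cv2.minEnclosingCircle(top[:,:2].astype(np.float32));print('dish',c,r,top[:,2].max())
# tray
m=(hsv[...,1]<90)&(hsv[...,2]>120)&(u<205)&(u>145)&(v>195)&(v<255)
x=P[m];print('tray rect',cv2.minAreaRect(x[:,:2].astype(np.float32)),x[:,2].min(),x[:,2].max())
m=(u<205)&(u>145)&(v>230)&(v<255)&(P[...,2]>0.03);x=P[m];print('handle',len(x),x.mean(0),x[:,2].max(),cv2.minAreaRect(x[:,:2].astype(np.float32)))
m=(u<205)&(u>145)&(v>230)&(v<255)&(P[...,2]>0.07);x=P[m];print('handle top',len(x),x.mean(0),cv2.minAreaRect(x[:,:2].astype(np.float32)))
# magnifier
m=(u>345)&(v>185)&(P[...,2]>0.125);x=P[m];c=x.mean(0);print('lens',c,np.linalg.svd(x-c,full_matrices=False)[2][2],len(x),x.min(0),x.max(0))
m=(hsv[...,2]<45)&(u>360)&(u<400)&(v>220)&(P[...,2]>0.07);x=P[m];c=x.mean(0);print('mhandle',c,np.linalg.svd(x-c,full_matrices=False)[2][0],len(x),x.min(0),x.max(0))
m=(hsv[...,1]<70)&(hsv[...,2]>120)&(u>350)&(v>220)&(P[...,2]<0.02);x=P[m];print('base',cv2.minAreaRect(x[:,:2].astype(np.float32)),len(x))
for n,p in dict(mug=(175,152),note=(242,146),stap=(394,152),book=(320,136),turq=(138,312)).items(): print(n,W(*p).round(3))
E
```

```text
dish (0.501786470413208, -0.011138299480080605) 0.11690415441989899 1.1870682543259767
tray rect ((0.4926174283027649, 0.19845348596572876), (0.3616138696670532, 0.10964807868003845), 75.82140350341797) -0.003704225043402369 1.1870682543259767
handle 107 [0.46118119 0.29483537 0.16014121] 1.1870682543259767 ((0.43718892335891724, 0.18671360611915588), (0.3114246428012848, 0.015215586870908737), 77.16312408447266)
handle top 86 [0.46032809 0.29216243 0.1867751 ] ((0.43678218126296997, 0.18680590391159058), (0.31142476201057434, 0.014361605048179626), 77.15947723388672)
lens [ 0.55803575 -0.21919072  0.20514912] [-0.94455597 -0.32075357 -0.07022224] 722 [ 0.39517571 -0.27830339  0.12506673] [0.59740661 0.03658334 1.18706825]
mhandle [ 0.49858283 -0.24231556  0.10049791] [-0.0776552   0.24723747  0.96583814] 117 [ 0.39517571 -0.25504426  0.07001125] [0.52705755 0.03658334 1.18706825]
base ((0.4715588688850403, -0.2525988519191742), (0.10010605305433273, 0.0698993057012558), 10.801716804504395) 512
mug [0.734 0.32  0.004]
note [0.748 0.126 0.031]
stap [ 0.735 -0.301  0.046]
book [ 0.782 -0.094  0.033]
turq [0.291 0.372 0.086]
```

View pics/c0.png

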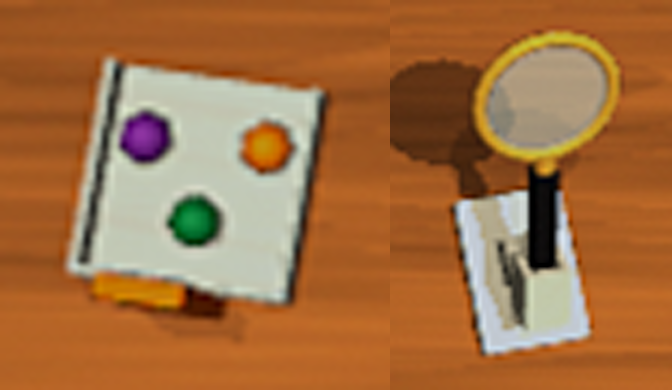

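The left crop shows the tray with its open edge at the top of the picture and the orange handle at the bottom. The right crop shows the lens and the black handle rising from the socket. Invalid depth pixels got into some of the fits, so I'll redo them.

```bash
python3 - <<'E'
from h import *
np.set_printoptions(precision=4,suppress=True)
im=cv2.imread('pics/t0.png');d=np.load('pics/t0.npy')
v,u=np.mgrid[0:420,0:560];P=world('top',d,u,v);ok=(d>0)&(P[...,2]<0.3)
hsv=cv2.cvtColor(im,cv2.COLOR_BGR2HSV)
f=lambda m:P[m&ok]
rect=lambda x:cv2.minAreaRect(x[:,:2].astype(np.float32))
w=(hsv[...,1]<90)&(hsv[...,2]>100)
z=P[...,2]
x=f((u>260)&(u<335)&(v>185)&(v<255)&(z>0.024));print('dish',cv2.minEnclosingCircle(x[:,:2].astype(np.float32)),x[:,2].max(),x[:,:2].mean(0))
b=(u<205)&(u>145)&(v>195)&(v<255)
x=f(b&w&(z<0.03));print('tray',rect(x),len(x),x[:,2].max())
x=f(b&(z>0.07));print('handle top',rect(x),len(x),x.mean(0),x[:,2].max())
hh=hsv[...,0];
for n,lo,hi in (('violet',125,165),('green',45,85),('amber',8,25)):
    x=f(b&(hh>lo)&(hh<hi)&(hsv[...,1]>140)&(z>0.012)&(v<238));print(n,x.mean(0),len(x))
m=(u>345)&(u<415)&(v>185)&(v<225)&(z>0.11);x=f(m);c=x.mean(0);U,S,V=np.linalg.svd(x-c,full_matrices=False);print('lens',c,V[2],S,len(x),x.min(0),x.max(0))
m=(hsv[...,2]<50)&(u>365)&(u<390)&(v>218)&(v<245)&(z>0.07);x=f(m);c=x.mean(0);V=np.linalg.svd(x-c,full_matrices=False)[2];print('mh',c,V[0],V[2],len(x),x.min(0),x.max(0))
x=f((hsv[...,1]<90)&(hsv[...,2]>100)&(u>350)&(u<400)&(v>222)&(v<270)&(z<0.016)&(z>0.004));print('base',rect(x),len(x))
for n,s in dict(mug=np.s_[125:178,150:200],note=np.s_[128:165,222:262],stap=np.s_[120:185,380:408],book=np.s_[100:170,275:365],turq=np.s_[262:322,112:165]).items():
    q=P[s][ok[s]&(z[s]>0.012)]; print(n,q.min(0),q.max(0))
p=ctrl.camera_params('top');Rm=R.from_rotvec(np.ravel(p['rvec'])).as_matrix();print('cam',-Rm.T@np.ravel(p['tvec']))
E
```

```text
dish ((0.5402218699455261, -0.029831988736987114), 0.07626985013484955) 0.03773525184721922 [ 0.5435 -0.0333]
tray ((0.521838366985321, 0.31617745757102966), (0.1086689755320549, 0.10194799304008484), 82.93657684326172) 1077 0.027787386073698704
handle top ((0.4673515558242798, 0.3193550705909729), (0.040310364216566086, 0.011764148250222206), 82.96311950683594) 78 [0.467  0.3184 0.0842] 0.0893001795145167
violet [0.5415 0.3372 0.0203] 42
green [0.5031 0.3126 0.0207] 43
amber [0.539  0.282  0.0198] 51
lens [ 0.5629 -0.2351  0.1433] [-0.6535 -0.1198  0.7474] [0.6608 0.6142 0.0527] 804 [ 0.5232 -0.2783  0.1103] [ 0.5974 -0.1929  0.1734]
mh [ 0.4997 -0.2447  0.0913] [-0.7493 -0.1528 -0.6443] [-0.6023  0.5617  0.5672] 115 [ 0.4749 -0.255   0.07  ] [ 0.5271 -0.2351  0.1155]
base ((0.4721910059452057, -0.2525741159915924), (0.09925667941570282, 0.06954111903905869), 11.176224708557129) 494
mug [0.6743 0.2666 0.0121] [0.7917 0.3477 0.0995]
note [0.7128 0.0873 0.0121] [0.7926 0.1638 0.0368]
stap [ 0.665  -0.3288  0.012 ] [ 0.8144 -0.2801  0.0541]
book [ 0.696  -0.2182  0.0122] [0.8762 0.0187 0.0405]
turq [0.2778 0.3361 0.0121] [0.4023 0.4575 0.0914]
cam [0.3952 0.0366 1.1871]
```

Call:
step_arm(
  targets=[
    [2.97,2.61,0.4,0,0,2,1],
    [2.97,2.61,0.4,0,0,2,1],
    [2.97,2.61,0.4,0,0,2,1],
    [2.97,2.61,0.4,0,0,2,1],
    [2.97,2.61,0.4,0,0,2,1],
  ],
  force=40,
)

```text
time: 0.52
position: [0.3916, -0.4711, 0.2423]
tool_rot: [-3.02, -0.865, 0.001]
ft_force: [0.3, -0.4, 0.5]
grip_width: 0.999
grip_force: 0.0
```

Call:
step_arm(
  targets=[
    [2.97,2.61,0.4,0,0,2,1],
    [2.97,2.61,0.4,0,0,2,1],
    [1.86,3.14,0,0,0,2,1],
    [1.86,3.14,0,0,0,2,1],
    [1.86,3.14,0,0,0,2,1],
  ],
)

```text
time: 0.93
position: [0.5065, -0.3245, 0.2502]
tool_rot: [-2.933, -1.125, 0.001]
ft_force: [1.4, -0.3, 0.1]
grip_width: 1.0
grip_force: 0.0
```

Call:
step_arm(
  targets=[
    [1.86,3.14,0,0,0,2,1],
    [1.86,3.14,0,0,0,2,1],
    [1.86,3.14,0,0,0,2,1],
    [1.86,3.14,0,0,0,2,1],
    [0.4,4,0,0,0,2,1],
  ],
)

```text
time: 1.35
position: [0.5858, -0.1605, 0.2496]
tool_rot: [2.825, 1.374, 0.0]
ft_force: [-0.5, 0.7, 0.7]
grip_width: 1.0
grip_force: 0.0
```

Call:
step_arm(
  targets=[
    [0.4,4,0,0,0,2,1],
    [0.4,4,0,0,0,2,1],
    [0.4,4,0,0,0,2,1],
    [0.4,4,0,0,0,2,1],
    [-0.8,4,0,0,0,2,1],
  ],
)

```text
time: 1.77
position: [0.5929, 0.041, 0.2499]
tool_rot: [-2.693, -1.617, -0.001]
ft_force: [1.7, -0.5, 0.2]
grip_width: 1.004
grip_force: 0.0
```

Call:
step_arm(
  targets=[
    [-0.8,4,0,0,0,2,1],
    [-0.8,4,0,0,0,2,1],
    [-0.8,4,0,0,0,2,1],
    [-0.8,4,0,0,0,2,1],
    [-1.55,2,0,0,0,2.2,1],
  ],
)

```text
time: 2.18
position: [0.5432, 0.225, 0.2502]
tool_rot: [-2.531, -1.856, -0.002]
ft_force: [-0.7, 0.3, -0.0]
grip_width: 1.001
grip_force: 0.0
```

Call:
step_arm(
  targets=[
    [-1.55,2,0,0,0,2.2,1],
    [-1.55,2,0,0,0,2.2,1],
    [-1.55,2,0,0,0,2.2,1],
    [-1.55,2,0,0,0,2.2,1],
    [-1.55,2,0,0,0,2.2,1],
  ],
)

```text
time: 2.6
position: [0.4661, 0.32, 0.2507]
tool_rot: [2.349, 2.085, 0.0]
ft_force: [-0.3, 0.1, 0.4]
grip_width: 0.999
grip_force: 0.0
```

```bash
cat >> h.py <<'E'
np.set_printoptions(precision=4,suppress=True)
def st():
    s=ctrl.get_state();M=R.from_rotvec(s['tool_rot']).as_matrix()
    print('t',s['time'],'p',s['position'],'w',s['grip_width'],'gf',s['grip_force'],'ft',s['ft_force'],'\nM',M.tolist(),'\nq',np.array(s['joint_positions']))
    return s,M
E
python3 - <<'E'
from h import *
s,M=st();M=np.array(M);print('yaw y',np.degrees(np.arctan2(M[1,1],M[0,1])),'tilt',M[:,2])
E
```

```text
t 2.6 p [0.4661 0.32   0.2507] w 0.9985375352637073 gf 0.0 ft [-0.3422  0.1467  0.386 ] 
M [[0.1185921266092551, 0.9929428554427662, 0.0006271614313389862], [0.9929428840785537, -0.11859171374036494, -0.0006590826109252189], [-0.0005800552207304098, 0.0007008974888573685, -0.9999995861392402]] 
q [ 0.0644  0.2038 -0.8136  1.6014  0.1507  1.401  -0.8832]
yaw y -6.810835030283011 tilt [ 0.0006 -0.0007 -1.    ]
```

Call:
step_arm(
  targets=[
    [0.1,-0.05,-3.9,0,0,0,1],
    [0.03,0,-3.9,0,0,-0.2,1],
    [0,0,-3.9,0,0,0,1],
    [0,0,-3.9,0,0,0,1],
    [0,0,-3.4,0,0,0,1],
  ],
)

```text
time: 3.02
position: [0.4676, 0.3183, 0.0584]
tool_rot: [2.354, 2.08, -0.001]
ft_force: [1.0, -0.8, 0.2]
grip_width: 1.001
grip_force: 0.0
```

Call:
step_arm(
  targets=[
    [0,0,-1.5,0,0,0,1],
    [0,0,0,0,0,0,0.5],
    [0,0,0,0,0,0,0.1],
    [0,0,0,0,0,0,0.05],
    [0,0,0,0,0,0,0],
  ],
)

```text
time: 3.43
position: [0.4698, 0.3198, 0.0477]
tool_rot: [2.354, 2.079, 0.006]
ft_force: [0.2, 0.3, 0.3]
grip_width: 0.781
grip_force: 0.0
```

Call:
step_arm(
  targets=[
    [0,0,0,0,0,0,0],
    [0,0,0,0,0,0,0],
    [0,0,0,0,0,0,0],
    [0,0,0,0,0,0,0],
    [0,0,0,0,0,0,0],
  ],
)

```text
time: 3.85
position: [0.4687, 0.3188, 0.0458]
tool_rot: [2.355, 2.079, 0.0]
ft_force: [0.3, -0.0, -0.5]
grip_width: 0.405
grip_force: 0.0
```

Call:
step_arm(
  targets=[
    [0,0,0,0,0,0,0],
    [0,0,0,0,0,0,0],
    [0,0,0,0,0,0,0],
    [0,0,0,0,0,0,0],
    [0,0,0,0,0,0,0],
  ],
)

```text
time: 4.27
position: [0.4679, 0.319, 0.0455]
tool_rot: [-2.354, -2.079, 0.001]
ft_force: [-3.1, -0.6, 1.8]
grip_width: 0.134
grip_force: 40.0
```

Call:
step_arm(
  targets=[
    [0,0,0,0,0,0,0],
    [0,0,0,0,0,0,0],
    [0,0,0.3,0,0,0,0],
    [0,0,0.6,0,0,0,0],
    [0,0,0.6,0,0,0,0],
  ],
)

```text
time: 4.68
position: [0.4687, 0.3183, 0.0607]
tool_rot: [2.355, 2.078, -0.001]
ft_force: [-0.1, 0.8, -1.8]
grip_width: 0.139
grip_force: 40.0
```

```bash
python3 - <<'E'
from h import *
s,M=st();M=np.array(M);print('yaw y',np.degrees(np.arctan2(M[1,1],M[0,1])))
look('top','t1');look('side','s1')
a=cv2.imread('pics/t1.png');b=cv2.imread('pics/s1.png')
cv2.imwrite('pics/m1.png',np.hstack([cv2.resize(a[160:300,100:240],(390,390)),cv2.resize(b[280:400,220:340],(390,390))]))
E
```

```text
t 4.6833 p [0.4687 0.3183 0.0607] w 0.13932171983681255 gf 40.00143335200846 ft [-0.1268  0.7981 -1.7608] 
M [[0.1244521451919438, 0.9922255825200843, -0.00023864157791769625], [0.9922254795332786, -0.12445224898754516, -0.0004852699221670655], [-0.0005111967122754863, -0.0001763933712751455, -0.9999998537816391]] 
q [ 0.0015  0.3812 -0.7604  1.8203  0.2988  1.0587 -0.9965]
yaw y -7.149125073120025
```

View pics/m1.png

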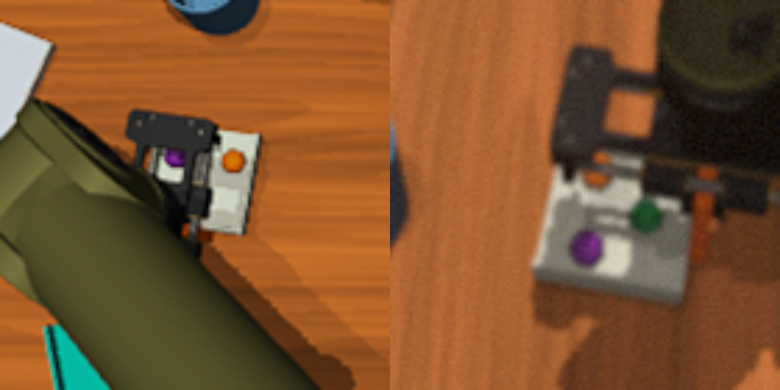

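The tray is lifted with all three stones on it, and the pads hold the orange handle squarely. Next I'll carry it to the dish, yawing -60°.

Call:
step_arm(
  targets=[
    [0.12,-0.5,0.6,0,0,-2,0],
    [0.12,-1.0,0.9,0,0,-4,0],
    [0.12,-1.5,0.9,0,0,-4,0],
    [0.12,-1.8,0.9,0,0,-4.5,0],
    [0.12,-1.8,0.6,0,0,-4.5,0],
  ],
)

```text
time: 5.2
position: [0.4749, 0.2522, 0.1007]
tool_rot: [2.67, 1.655, 0.002]
ft_force: [0.1, 0.1, -2.5]
grip_width: 0.131
grip_force: 40.0
```

Call:
step_arm(
  targets=[
    [0.12,-1.8,0,0,0,-4.5,0],
    [0.12,-1.8,0,0,0,-4.5,0],
    [0.12,-1.8,0,0,0,-4.5,0],
    [0.12,-1.8,0,0,0,-4.5,0],
    [0.12,-1.8,0,0,0,-4.5,0],
  ],
)

```text
time: 5.62
position: [0.4806, 0.1614, 0.0999]
tool_rot: [2.942, 1.101, 0.0]
ft_force: [0.4, 0.1, -2.8]
grip_width: 0.131
grip_force: 40.0
```

Call:
step_arm(
  targets=[
    [0.12,-1.8,0,0,0,-4.5,0],
    [0.12,-1.8,0,0,0,-4.5,0],
    [0.12,-1.5,0,0,0,-4.5,0],
    [0.12,-1.0,0,0,0,-3,0],
    [0.12,-0.6,0,0,0,-2,0],
  ],
)

```text
time: 6.03
position: [0.4866, 0.0936, 0.0998]
tool_rot: [3.08, 0.613, -0.0]
ft_force: [-0.4, -0.0, -2.4]
grip_width: 0.139
grip_force: 40.0
```

Call:
step_arm(
  targets=[
    [0,0,0,0,0,0,0],
    [0,0,0,0,0,0,0],
    [0,0,0,0,0,0,0],
    [0,0,0,0,0,0,0],
    [0,0,0,0,0,0,0],
  ],
)

```text
time: 6.45
position: [0.4864, 0.0967, 0.0996]
tool_rot: [-3.078, -0.626, 0.0]
ft_force: [0.2, 0.7, -2.4]
grip_width: 0.138
grip_force: 40.0
```

```bash
python3 - <<'E'
from h import *
s,M=st();M=np.array(M);p=np.array(s['position']);ty=M[:,1]
print('phi',np.degrees(np.arctan2(ty[1],ty[0])),'lip',p+.106*ty+.0413*M[:,2])
look('top','t2');look('side','s2')
a=cv2.imread('pics/t2.png');b=cv2.imread('pics/s2.png')
cv2.imwrite('pics/m2.png',np.hstack([cv2.resize(a[140:280,210:350],(390,390)),cv2.resize(b[180:300,230:350],(390,390))]))
E
```

```text
t 6.45 p [0.4864 0.0967 0.0996] w 0.1375873959153371 gf 40.001288149505854 ft [ 0.1946  0.7016 -2.4336] 
M [[0.9206855860786377, 0.3903050560234174, -0.0001217768103958466], [0.3903050743978043, -0.9206855574254101, 0.00023075438351885083], [-2.2053547973814288e-05, -0.00025998234187174626, -0.9999999659614106]] 
q [ 0.269   0.1293 -0.5475  1.9579  0.0762  1.0744 -1.4809]
phi -67.0265169721792 lip [ 0.5278 -0.0009  0.0583]
```

View pics/m2.png

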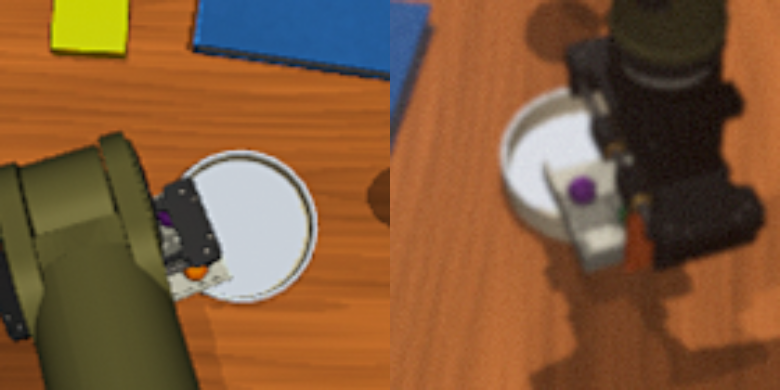

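The tray's lip is over the dish with the stones still on it: violet at about (165,217) in the left half, amber at (196,271). Now I'll tip it about the lip.

Call:
step_arm(
  targets=[
    [0,0,-0.5,0,0,0,0],
    [0,0,-0.5,0,0,0,0],
    [0.156,-0.368,0.91,4.603,1.952,0,0],
    [0.188,-0.442,0.87,4.603,1.952,0,0],
    [0.215,-0.506,0.82,4.603,1.952,0,0],
  ],
)

```text
time: 6.97
position: [0.4922, 0.0833, 0.116]
tool_rot: [-2.823, -0.575, 0.075]
ft_force: [-0.8, 0.3, -2.5]
grip_width: 0.139
grip_force: 40.0
```

Call:
step_arm(
  targets=[
    [0.242,-0.571,0.78,4.603,1.952,0,0],
    [0.135,-0.318,0.355,2.3,0.976,0,0],
    [0.135,-0.318,0.355,2.3,0.976,0,0],
    [0.145,-0.341,0.33,2.3,0.976,0,0],
    [0.145,-0.341,0.33,2.3,0.976,0,0],
  ],
)

```text
time: 7.38
position: [0.5003, 0.0629, 0.1365]
tool_rot: [-2.572, -0.519, 0.141]
ft_force: [0.1, -0.4, -2.7]
grip_width: 0.142
grip_force: 40.0
```

Call:
step_arm(
  targets=[
    [0,0,0,0,0,0,0],
    [0.158,-0.373,0.29,2.3,0.976,0,0],
    [0,0,0,0,0,0,0],
    [0.158,-0.373,0.29,2.3,0.976,0,0],
    [0,0,0,0,0,0,0],
  ],
)

```text
time: 7.8
position: [0.5036, 0.0548, 0.1419]
tool_rot: [-2.49, -0.501, 0.161]
ft_force: [0.1, -0.8, -3.1]
grip_width: 0.136
grip_force: 40.0
```

Call:
step_arm(
  targets=[
    [0.164,-0.387,0.26,2.3,0.976,0,0],
    [0.164,-0.387,0.26,2.3,0.976,0,0],
    [0,0,0,0,0,0,0],
    [0,0,0,0,0,0,0],
    [0,0,0,0,0,0,0],
  ],
)

```text
time: 8.22
position: [0.5063, 0.0495, 0.1482]
tool_rot: [-2.404, -0.488, 0.179]
ft_force: [-0.8, 0.6, -2.7]
grip_width: 0.135
grip_force: 40.0
```

```bash
python3 - <<'E'
from h import *
s,M=st();M=np.array(M);p=np.array(s['position']);ty=M[:,1]
print('tilt',np.degrees(np.arccos(-M[2,2])),'lip',p+.106*ty+.0413*M[:,2])
look('top','t3');look('side','s3')
a=cv2.imread('pics/t3.png');b=cv2.imread('pics/s3.png')
cv2.imwrite('pics/m3.png',np.hstack([cv2.resize(a[140:280,210:350],(390,390)),cv2.resize(b[180:300,230:350],(390,390))]))
E
```

```text
t 8.2167 p [0.5063 0.0495 0.1482] w 0.1350298417312073 gf 39.998420560732484 ft [-0.7512  0.6217 -2.6852] 
M [[0.9206729586103877, 0.2987442577229475, -0.2512233503501619], [0.39033294798598356, -0.706651791644797, 0.5901554329850481], [-0.001221883859667594, -0.641400899471433, -0.7672049225318291]] 
q [ 0.5979  0.4241 -0.4543  1.6872 -0.4013  1.47   -0.9035]
tilt 39.89644745497287 lip [ 0.5276 -0.001   0.0485]
```

View pics/m3.png

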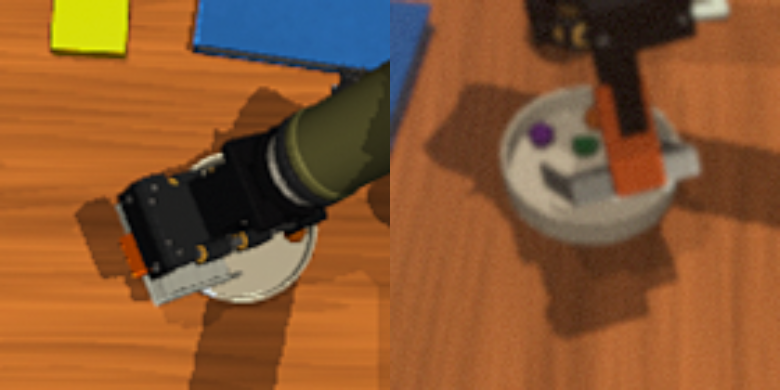

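All three stones are in the dish: violet at about (541,134) and green at (585,146) in the right half, amber at (296,236) in the left half. Now I'll level and retreat, then set the tray down to the left.

Call:
step_arm(
  targets=[
    [-0.2,0.8,0.3,-4.6,-1.95,0,0],
    [-0.28,1.5,0,-4.6,-1.95,0,0],
    [-0.28,1.6,0,-4.6,-1.95,0,0],
    [-0.28,1.6,0,-4.6,-1.95,0,0],
    [-0.28,1.6,0,-4.6,-1.95,0,0],
  ],
)

```text
time: 8.73
position: [0.4932, 0.1208, 0.1521]
tool_rot: [-2.831, -0.574, 0.072]
ft_force: [0.3, -0.2, -2.0]
grip_width: 0.137
grip_force: 40.0
```

Call:
step_arm(
  targets=[
    [-0.3,1.6,0,-4.6,-1.95,0,0],
    [-0.3,1.6,0,-4.6,-1.95,0,0],
    [-0.3,1.6,0,-4.6,-1.95,0,0],
    [-0.34,1.8,-1.3,0,0,0,0],
    [-0.34,1.8,-1.6,0,0,0,0],
  ],
)

```text
time: 9.15
position: [0.4769, 0.2077, 0.124]
tool_rot: [3.077, 0.631, 0.008]
ft_force: [-0.1, -0.0, -2.6]
grip_width: 0.135
grip_force: 40.0
```

Call:
step_arm(
  targets=[
    [-0.34,1.8,-1.6,0,0,0,0],
    [-0.34,1.7,-1.5,0,0,0,0],
    [0,0,-1.5,0,0,0,0],
    [0,0,-1.0,0,0,0,0],
    [0,0,0,0,0,0,0],
  ],
)

```text
time: 9.57
position: [0.4687, 0.2379, 0.0641]
tool_rot: [3.078, 0.624, -0.007]
ft_force: [0.6, -1.2, -3.1]
grip_width: 0.137
grip_force: 40.0
```

Call:
step_arm(
  targets=[
    [0,0,0,0,0,0,0],
    [0,0,0,0,0,0,0],
    [0,0,0,0,0,0,0],
    [0,0,0,0,0,0,0],
    [0,0,0,0,0,0,0],
  ],
)

```text
time: 9.98
position: [0.4714, 0.2384, 0.0668]
tool_rot: [-3.079, -0.622, -0.002]
ft_force: [-0.0, -0.9, -1.8]
grip_width: 0.134
grip_force: 40.0
```

```bash
python3 - <<'E'
from h import *
s,M=st()
E
```

```text
t 9.9833 p [0.4714 0.2384 0.0668] w 0.13395163551980477 gf 39.99980824068189 ft [-0.0161 -0.888  -1.8088] 
M [[0.9216447945899129, 0.38803323834930753, 0.001038528510176752], [0.38803310199932467, -0.9216453751620801, 0.00033792769926025015], [0.0010882821778502548, 9.153413434766726e-05, -0.9999994036315238]] 
q [ 0.0587  0.2581 -0.6427  1.9117  0.18    1.0278 -1.8338]
```

Call:
step_arm(
  targets=[
    [0,0,-0.8,0,0,0,0],
    [0,0,-0.8,0,0,0,0],
    [0,0,-0.3,0,0,0,0],
    [0,0,-0.1,0,0,0,0],
    [0,0,-0.1,0,0,0,0],
  ],
)

```text
time: 10.4
position: [0.4699, 0.2381, 0.0454]
tool_rot: [3.078, 0.623, -0.005]
ft_force: [-7.0, -3.4, 17.0]
grip_width: 0.136
grip_force: 40.0
```

Call:
step_arm(
  targets=[
    [0,0,0,0,0,0,0],
    [0,0,0,0,0,0,0],
    [0,0,0,0,0,0,0],
    [0,0,0,0,0,0,0],
    [0,0,0,0,0,0,0],
  ],
)

```text
time: 10.82
position: [0.4699, 0.2381, 0.0455]
tool_rot: [3.078, 0.623, -0.004]
ft_force: [-4.7, -3.3, 8.6]
grip_width: 0.138
grip_force: 40.0
```

Call:
step_arm(
  targets=[
    [0,0,0,0,0,0,1],
    [0,0,0,0,0,0,1],
    [0,0,0,0,0,0,1],
    [0,0,0,0,0,0,1],
    [0,0,0,0,0,0,1],
  ],
)

```text
time: 11.23
position: [0.4708, 0.2385, 0.0449]
tool_rot: [-3.079, -0.623, 0.001]
ft_force: [-0.0, 0.1, 0.3]
grip_width: 0.424
grip_force: 0.0
```

Call:
step_arm(
  targets=[
    [0,0,0.5,0,0,0,1],
    [0,0,2,0,0,0,1],
    [0,0,3.5,0,0,0,1],
    [0,0,3.9,0,0,0,1],
    [0,0,3.9,0,0,0,1],
  ],
)

```text
time: 11.65
position: [0.4702, 0.2385, 0.1846]
tool_rot: [-3.079, -0.624, 0.002]
ft_force: [1.4, 0.8, 0.0]
grip_width: 0.808
grip_force: 0.0
```

Call:
step_arm(
  targets=[
    [-0.2,-1.5,3.5,0,0,0,1],
    [0,-2.5,3,0,0,0,1],
    [0,-3,0,0,0,0,1],
    [0,0,0,0,0,0,1],
    [0,0,0,0,0,0,1],
  ],
)

```text
time: 12.07
position: [0.4693, 0.1667, 0.2488]
tool_rot: [3.08, 0.617, 0.002]
ft_force: [-0.7, -0.0, -0.7]
grip_width: 0.998
grip_force: 0.0
```

```bash
python3 - <<'E'
from h import *
s,M=st()
look('top','t4');look('side','s4')
a=cv2.imread('pics/t4.png');b=cv2.imread('pics/s4.png')
cv2.imwrite('pics/m4.png',np.hstack([cv2.resize(a[120:300,130:430],(500,300)),cv2.resize(b[120:300,200:380],(300,300))]))
E
```

```text
t 12.0667 p [0.4693 0.1667 0.2488] w 0.9984782550816436 gf 0.0 ft [-0.6773 -0.0098 -0.6923] 
M [[0.9229062047930089, 0.38502277167633203, 0.001265877260990508], [0.38502358642510504, -0.9229066135267135, -0.000469686068671921], [0.0009874466641033983, 0.0009208687900827052, -0.9999990884744631]] 
q [ 0.2067  0.0065 -0.5993  1.7611  0.0047  1.3742 -1.569 ]
```

View pics/m4.png

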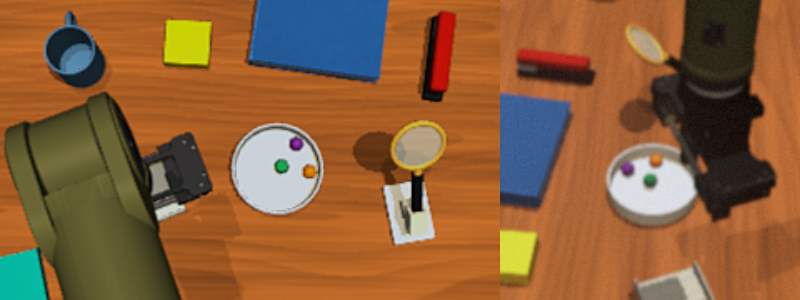

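Stones, empty tray and bystanders are all in place. Now I'll re-measure the dish and magnifier and work out the grasp.

```bash
python3 - <<'E'
from h import *
im=cv2.imread('pics/t4.png');d=np.load('pics/t4.npy')
v,u=np.mgrid[0:420,0:560];P=world('top',d,u,v);ok=(d>0)&(P[...,2]<0.3);z=P[...,2]
hsv=cv2.cvtColor(im,cv2.COLOR_BGR2HSV);f=lambda m:P[m&ok]
x=f((u>263)&(u<330)&(v>188)&(v<255)&(z>0.024));print('dish',cv2.minEnclosingCircle(x[:,:2].astype(np.float32)))
x=f((u>345)&(u<415)&(v>185)&(v<225)&(z>0.11));c=x.mean(0);n=np.linalg.svd(x-c,full_matrices=False)[2][2];n*=np.sign(n[2]);print('lens',c,n)
# handle top face: dark pixels, line fit
x=f((hsv[...,2]<60)&(u>370)&(u<390)&(v>222)&(v<248)&(z>0.075)&(z<.13));
for _ in range(3):
    c2=x.mean(0);V=np.linalg.svd(x-c2,full_matrices=False)[2];r=np.linalg.norm((x-c2)-np.outer((x-c2)@V[0],V[0]),axis=1);x=x[r<.009]
a=V[0]*np.sign(V[0][2]);print('mh',c2,a,len(x))
lc=c-.004*n; e=np.arccos(n[2]);psi=np.arctan2(-n[1],-n[0]);
psi2=np.radians(11.1)
ax=np.array([np.cos(e)*np.cos(psi2),np.cos(e)*np.sin(psi2),np.sin(e)])
print('e',np.degrees(e),'psi',np.degrees(psi),'grip via lens',lc-.085*ax)
m=np.array([.4751,-.252,.06]);print('via mouth',m+.035*ax, 'yaw mouth->lens',np.degrees(np.arctan2(*(lc-m)[[1,0]])))
t=np.array([np.sin(e)*np.cos(psi2),np.sin(e)*np.sin(psi2),-np.cos(e)])
y=np.array([np.sin(psi2),-np.cos(psi2),0]);T=np.stack([np.cross(y,t),y,t],1)
g=(lc-.085*ax+m+.035*ax)/2;tcp=g+.0187*t;print('tcp',tcp,'t',t)
s,M=st()
print('rotvec deg',np.degrees(R.from_matrix(T@np.array(M).T).as_rotvec()))
np.savez('g.npz',T=T,tcp=tcp,t=t,ax=ax,g=g)
E
```

```text
dish ((0.5397239327430725, -0.029811441898345947), 0.07579915225505829)
lens [ 0.5628 -0.2353  0.1431] [-0.6534 -0.1179  0.7477]
mh [ 0.5011 -0.2451  0.0938] [0.7314 0.1371 0.6681] 89
e 41.605052511324104 psi 10.230400004993335 grip via lens [ 0.503  -0.247   0.0836]
via mouth [ 0.5008 -0.247   0.0832] yaw mouth->lens 10.791529127894803
tcp [ 0.5141 -0.2446  0.0695] t [ 0.6516  0.1278 -0.7477]
t 12.1667 p [0.4684 0.1691 0.2479] w 1.0003205135900202 gf 0.0 ft [-0.9323  0.4606 -0.5293] 
M [[0.9211765606621428, 0.3891441393447269, -0.0007634790877879605], [0.38914454620660943, -0.9211765794190129, 0.0004813393181039455], [-0.0005159886798701241, -0.0007405022207179356, -0.9999995927059889]] 
q [ 0.2047  0.0084 -0.6021  1.7613  0.0041  1.3738 -1.5692]
rotvec deg [ 12.1552 -39.8952 -11.292 ]
```

Call:
step_arm(
  targets=[
    [0.8,-2.5,0,1.013,-3.325,-0.941,1],
    [0.8,-3.6,0,1.013,-3.325,-0.941,1],
    [0.8,-3.6,0,1.013,-3.325,-0.941,1],
    [0.8,-3.6,0,1.013,-3.325,-0.941,1],
    [0.8,-3.6,0,1.013,-3.325,-0.941,1],
  ],
)

```text
time: 12.58
position: [0.5089, -0.0006, 0.2479]
tool_rot: [-3.037, -0.488, -0.472]
ft_force: [1.5, -0.4, -1.3]
grip_width: 1.0
grip_force: 0.0
```

Call:
step_arm(
  targets=[
    [0,-3.6,0,1.013,-3.325,-0.941,1],
    [-0.6,-3.6,0,1.013,-3.325,-0.941,1],
    [-0.6,-3.6,0,1.013,-3.325,-0.941,1],
    [-0.6,-3.6,0,1.013,-3.325,-0.941,1],
    [-0.6,-3.6,-0.5,1.013,-3.325,-0.941,1],
  ],
)

```text
time: 13.0
position: [0.4852, -0.1812, 0.2438]
tool_rot: [-2.924, -0.34, -0.922]
ft_force: [0.5, -0.1, 0.5]
grip_width: 0.999
grip_force: 0.0
```

Call:
step_arm(
  targets=[
    [-0.6,-3.6,-1,1.013,-3.325,-0.941,1],
    [-0.6,-2.6,-1.5,1.013,-3.325,-0.941,1],
    [-0.4,-0.8,-1.5,0,0,0,1],
    [0,0,0,0,0,0,1],
    [0,0,0,0,0,0,1],
  ],
)

```text
time: 13.42
position: [0.469, -0.2487, 0.2018]
tool_rot: [-2.859, -0.278, -1.083]
ft_force: [-0.4, -0.3, 0.3]
grip_width: 1.001
grip_force: 0.0
```

```bash
cat >rem.py <<'E'
from h import *
g=np.load('g.npz');s,M=st();M=np.array(M);p=np.array(s['position'])
print('remain cm',(g['tcp']-p)*100,'rot',np.degrees(R.from_matrix(g['T']@M.T).as_rotvec()),'in tool',100*M.T@(g['tcp']-p))
E
python3 rem.py
```

```text
t 13.4167 p [ 0.469  -0.2487  0.2018] w 1.0007901106272468 gf 0.0 ft [-0.4279 -0.3167  0.324 ] 
M [[0.7351646831697819, 0.19359180582547686, 0.6496576801186181], [0.14298856953199962, -0.9810773384590311, 0.1305431918766185], [0.662636519973859, -0.003077121930307694, -0.7489348260813883]] 
q [ 0.5537 -0.1988  0.2632  2.2271 -0.7714  0.8463 -0.1041]
remain cm [  4.5047   0.4125 -13.2314] rot [-0.153  -0.1356 -0.0627] in tool [-5.3969  0.5081 12.8899]
```

Call:
step_arm(
  targets=[
    [0.9,0.08,-2.65,0,0,0,0.6],
    [0.9,0.08,-2.65,0,0,0,0.6],
    [0.9,0.08,-2.65,0,0,0,0.6],
    [0.9,0.08,-2.65,0,0,0,0.6],
    [0.5,0.05,-1.6,0,0,0,0.6],
  ],
)

```text
time: 13.83
position: [0.512, -0.2431, 0.08]
tool_rot: [-2.857, -0.285, -1.086]
ft_force: [0.1, 0.1, 0.0]
grip_width: 0.706
grip_force: 0.0
```

Call:
step_arm(
  targets=[
    [0.4,0.04,-1.03,-0.1,-0.1,0,0.6],
    [0,0,0,0,0,0,0.6],
    [0,0,0,0,0,0,0.6],
    [0,0,0,0,0,0,0.6],
    [0,0,0,0,0,0,0.6],
  ],
)

```text
time: 14.25
position: [0.5149, -0.2464, 0.0727]
tool_rot: [-2.861, -0.281, -1.094]
ft_force: [0.2, -0.5, -0.5]
grip_width: 0.605
grip_force: 0.0
```

```bash
python3 rem.py; python3 - <<'E'
from h import *
look('top','t5');look('side','s5')
a=cv2.imread('pics/t5.png');b=cv2.imread('pics/s5.png')
cv2.imwrite('pics/m5.png',np.hstack([cv2.resize(a[180:280,330:430],(390,390)),cv2.resize(b[110:230,250:370],(390,390))]))
E
```

```text
t 14.25 p [ 0.5149 -0.2464  0.0727] w 0.60543725172447 gf 0.0 ft [ 0.2338 -0.4639 -0.5392] 
M [[0.7306256391229721, 0.19281300161171655, 0.6549880318491543], [0.14619763852359174, -0.9812279004274843, 0.12576986090791525], [0.6669425956904191, 0.0038670185093085604, -0.7450990673874011]] 
q [ 0.4887  0.0861  0.2731  2.2885 -1.1785  0.6509  0.3198]
remain cm [-0.0844  0.1826 -0.3219] rot [ 0.1737  0.2653 -0.0175] in tool [-0.2497 -0.1967  0.2076]
```

View pics/m5.png

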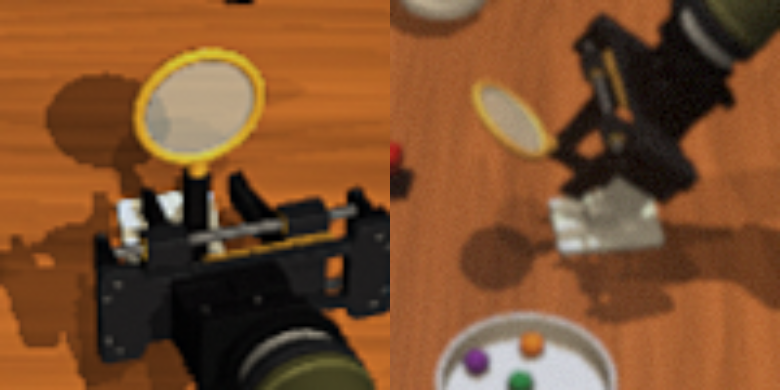

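The fingers straddle the handle evenly (tips at about 150 and 237, handle at 195 in the left half). Closing.

Call:
step_arm(
  targets=[
    [-0.05,0.1,-0.3,0.1,0.2,0,0],
    [0,0,0,0,0,0,0],
    [0,0,0,0,0,0,0],
    [0,0,0,0,0,0,0],
    [0,0,0,0,0,0,0],
  ],
)

```text
time: 14.77
position: [0.5133, -0.2454, 0.0678]
tool_rot: [-2.862, -0.277, -1.085]
ft_force: [-0.9, 0.2, -0.3]
grip_width: 0.305
grip_force: 0.0
```

Call:
step_arm(
  targets=[
    [0,0,0,0,0,0,0],
    [0,0,0,0,0,0,0],
    [0,0,0,0,0,0,0],
    [0,0,0,0,0,0,0],
    [0,0,0,0,0,0,0],
  ],
)

```text
time: 15.18
position: [0.5133, -0.2451, 0.0677]
tool_rot: [-2.861, -0.277, -1.085]
ft_force: [-0.6, 1.2, 0.3]
grip_width: 0.179
grip_force: 40.0
```

```bash
python3 rem.py
```

```text
t 15.1833 p [ 0.5133 -0.2451  0.0677] w 0.17869813230687306 gf 39.97669005766511 ft [-0.5693  1.1714  0.2664] 
M [[0.7347394192139787, 0.1920595049613282, 0.6505929083590717], [0.14336338030245824, -0.9813830784322786, 0.12780529940122798], [0.663027093746069, -0.000632392911362939, -0.7485951329242313]] 
q [ 0.4883  0.0931  0.273   2.2913 -1.1826  0.6491  0.3236]
remain cm [0.0792 0.0535 0.171 ] rot [-0.0213 -0.0795  0.027 ] in tool [ 0.1793 -0.0374 -0.0696]
```

Call:
step_arm(
  targets=[
    [0.36,0.07,0.34,0,0,0,0],
    [0.71,0.14,0.69,0,0,0,0],
    [0.71,0.14,0.69,0,0,0,0],
    [0.71,0.14,0.69,0,0,0,0],
    [0.71,0.14,0.69,0,0,0,0],
  ],
)

```text
time: 15.6
position: [0.5457, -0.239, 0.099]
tool_rot: [-2.862, -0.277, -1.084]
ft_force: [-0.3, -0.5, -1.8]
grip_width: 0.177
grip_force: 40.0
```

Call:
step_arm(
  targets=[
    [0.71,0.14,0.69,0,0,0,0],
    [0.9,0.17,0.9,0,0,0,0],
    [0.9,0.17,0.9,0,0,0,0],
    [0.5,0.1,1,0,0,0,0],
    [0,0,1,0,0,0,0],
  ],
)

```text
time: 16.02
position: [0.5764, -0.2324, 0.1441]
tool_rot: [-2.861, -0.279, -1.084]
ft_force: [0.5, -0.4, -2.0]
grip_width: 0.179
grip_force: 40.0
```

```bash
python3 - <<'E'
from h import *
s,M=st();M=np.array(M);p=np.array(s['position'])
# final: lens level, handle yaw 45deg
a=np.radians(45);ax=np.array([np.cos(a),np.sin(a),0]);z=np.array([0,0,-1.]);y=np.cross(z,ax)
T=np.stack([ax,y,z],1);tcp=np.array([.540,-.030,.12-.0187])-.085*ax
print('tcp',tcp,'remain',(tcp-p)*100,'rot',np.degrees(R.from_matrix(T@M.T).as_rotvec()))
np.savez('g.npz',T=T,tcp=tcp)
E
```

```text
t 16.0167 p [ 0.5764 -0.2324  0.1441] w 0.17868745831255786 gf 39.97131038457155 ft [ 0.4663 -0.4076 -1.973 ] 
M [[0.7347840518209516, 0.19333581993968602, 0.6501643314715397], [0.1445943754996034, -0.9811325981693133, 0.12834052899771015], [0.6627102411789518, -0.00029246842853736243, -0.7488758580023485]] 
q [ 0.4045  0.0329  0.2323  2.1554 -0.9561  0.6516 -0.0432]
tcp [ 0.4799 -0.0901  0.1013] remain [-9.6493 14.2277 -4.2775] rot [-19.8246  37.1345  32.348 ]
```

Call:
step_arm(
  targets=[
    [-0.5,0.8,0.8,-1.652,3.095,2.696,0],
    [-0.8,1.2,0.8,-1.652,3.095,2.696,0],
    [-0.8,1.2,0.4,-1.652,3.095,2.696,0],
    [-0.8,1.2,0,-1.652,3.095,2.696,0],
    [-0.8,1.2,0,-1.652,3.095,2.696,0],
  ],
)

```text
time: 16.43
position: [0.5382, -0.1774, 0.1645]
tool_rot: [-2.957, -0.679, -0.651]
ft_force: [-1.0, 0.4, -1.6]
grip_width: 0.18
grip_force: 40.0
```

Call:
step_arm(
  targets=[
    [-0.8,1.2,0,-1.652,3.095,2.696,0],
    [-0.8,1.2,0,-1.652,3.095,2.696,0],
    [-0.8,1.2,0,-1.652,3.095,2.696,0],
    [-0.8,1.2,0,-1.652,3.095,2.696,0],
    [-0.8,1.2,0,-1.652,3.095,2.696,0],
  ],
)

```text
time: 16.85
position: [0.4982, -0.117, 0.1641]
tool_rot: [-2.941, -1.059, -0.188]
ft_force: [0.2, -0.1, -2.2]
grip_width: 0.174
grip_force: 40.0
```

Call:
step_arm(
  targets=[
    [-0.8,1.2,0,-1.652,3.095,2.696,0],
    [-0.8,1.2,-0.5,-1.652,3.095,2.696,0],
    [-0.3,0.4,-1,0,0,0,0],
    [0,0,-0.8,0,0,0,0],
    [0,0,0,0,0,0,0],
  ],
)

```text
time: 17.27
position: [0.4776, -0.0898, 0.1381]
tool_rot: [-2.903, -1.198, 0.003]
ft_force: [0.2, 0.1, -1.6]
grip_width: 0.181
grip_force: 40.0
```

Call:
step_arm(
  targets=[
    [0,0,0,0,0,0,0],
    [0,0,0,0,0,0,0],
    [0,0,0,0,0,0,0],
    [0,0,0,0,0,0,0],
    [0,0,0,0,0,0,0],
  ],
)

```text
time: 17.68
position: [0.4796, -0.0898, 0.1411]
tool_rot: [2.903, 1.199, 0.002]
ft_force: [0.5, -0.1, -1.3]
grip_width: 0.174
grip_force: 40.0
```

```bash
python3 rem.py; python3 - <<'E'
from h import *
look('top','t6');look('side','s6')
a=cv2.imread('pics/t6.png');b=cv2.imread('pics/s6.png')
cv2.imwrite('pics/m6.png',np.hstack([cv2.resize(a[120:300,130:430],(500,300)),cv2.resize(b[120:300,200:380],(300,300))]))
E
```

```text
t 17.6833 p [ 0.4796 -0.0898  0.1411] w 0.17440213203109345 gf 39.97187538072467 ft [ 0.5112 -0.0864 -1.3169] 
M [[0.7086268877176776, 0.705581112980601, 0.0017963876569586025], [0.7055828209545777, -0.708627270826184, -0.0005232735558550909], [0.0009037573447628664, 0.0016383059818353904, -0.9999982495865538]] 
q [ 0.1559  0.0375 -0.026   1.949   0.0014  1.1532 -0.6582]
remain cm [ 0.0292 -0.0325 -3.9765] rot [0.0299 0.103  0.1234] in tool [-0.0059  0.0371  3.9766]
```

View pics/m6.png

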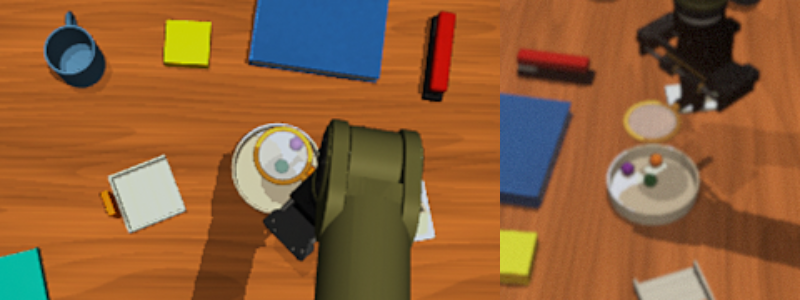

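The lens is level and nearly centred over the dish at (284,155), and the empty tray stands flat at (147,193). Now I'll lower it 4 cm and check the lens plane.

Call:
step_arm(
  targets=[
    [0,0,-0.8,0,0,0,0],
    [0,0,-1,0,0,0,0],
    [0,0,-1,0,0,0,0],
    [0,0,-0.8,0,0,0,0],
    [0,0,-0.4,0,0,0,0],
  ],
)

```text
time: 18.2
position: [0.4781, -0.0891, 0.0985]
tool_rot: [-2.902, -1.2, 0.003]
ft_force: [-0.6, 0.3, -1.0]
grip_width: 0.179
grip_force: 40.0
```

Call:
step_arm(
  targets=[
    [0,0,0,0,0,0,0],
    [0,0,0,0,0,0,0],
    [0,0,0,0,0,0,0],
    [0,0,0,0,0,0,0],
    [0,0,0,0,0,0,0],
  ],
)

```text
time: 18.62
position: [0.4798, -0.0893, 0.1012]
tool_rot: [2.902, 1.2, 0.002]
ft_force: [-0.4, -0.9, -1.6]
grip_width: 0.178
grip_force: 40.0
```

Call:
step_arm(
  targets=[
    [0,0,0,0,0,0,0],
    [0,0,0,0,0,0,0],
    [0,0,0,0,0,0,0],
    [0,0,0,0,0,0,0],
    [0,0,0,0,0,0,0],
  ],
)

```text
time: 19.03
position: [0.4794, -0.0893, 0.1007]
tool_rot: [2.902, 1.2, 0.001]
ft_force: [-0.3, -0.4, -0.9]
grip_width: 0.178
grip_force: 40.0
```

```bash
python3 rem.py; python3 - <<'E'
from h import *
im,d=look('top','t7')
v,u=np.mgrid[0:420,0:560];P=world('top',d,u,v);z=P[...,2]
m=(d>0)&(u>260)&(u<325)&(v>185)&(v<255)&(z>.1)&(z<.14)&(np.hypot(P[...,0]-.54,P[...,1]+.03)<.055)
x=P[m];c=np.median(x,0)
for _ in range(4):
    c=x.mean(0);n=np.linalg.svd(x-c,full_matrices=False)[2][2];x=x[abs((x-c)@n)<.006]
print('lens',c,n*np.sign(n[2]),len(x),cv2.minEnclosingCircle(x[:,:2].astype(np.float32)))
m=(d>0)&(u>240)&(u<305)&(v>188)&(v<255)&(z>.024)&(z<.045);x=P[m];print('dish pts',x.min(0),x.max(0))
E
```

```text
t 19.0333 p [ 0.4794 -0.0893  0.1007] w 0.17844588866111805 gf 39.9719337746501 ft [-0.2826 -0.3824 -0.9055] 
M [[0.7079316020495829, 0.7062803800442382, 0.0009335866737328906], [0.7062809251493086, -0.707931508016264, -0.0004844874147779703], [0.00031873146636357774, 0.001002358411347761, -0.999999446843781]] 
q [ 0.1552  0.079  -0.0268  1.9928  0.0028  1.0689 -0.6594]
remain cm [ 0.0506 -0.0796  0.059 ] rot [0.0277 0.0535 0.0669] in tool [-0.0204  0.0922 -0.0589]
lens [ 0.5413 -0.0298  0.1243] [-0.0038  0.0052  1.    ] 921 ((0.5413553714752197, -0.031017011031508446), 0.04534798860549927)
dish pts [ 0.4655 -0.0505  0.0245] [0.6141 0.0458 0.0383]
```

The lens is level and centred, about 0.12 m above the desk, and holding still. Handing in.

```bash
python3 -c "
from bench import ctrl
print(ctrl.close_job())"
```

```text
the job is handed in; nothing more can be done
None
```

I handed the job in at about 19 s of the 67 s allowed: all three stones are in the dish, the empty tray stands flat on the desk, let go, and the gripper holds the magnifier level over the dish, its lens centred within about 2 mm and 12 cm up; no verdict came back.

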